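Slide a test tile out of its tray and load the drying cradle

TASK

Slide the test tile along its tray until one end sticks out well past the tray's open end (about a third of its length), pick it up by that end, lay it flat and centred lengthwise along the top of the firebrick and let go. Then take it again across its middle and set it down gently, same face up, flat inside both saddles of the drying cradle. Never drop the tile, and leave the jar, the cups and the bowl where they stand.

Things in the scene. Friction and masses are not known exactly. Their poses are not given: they have to be found in the camera images.
- tile_center (a point): Centre (half-way up) of the loose test tile: rigid ceramic bar 50 mm (its x) by 170 mm (its y) by 6 mm thick (its z, up), about 120 g, cream with a green end at -y (the coat is dry and may be touched). It starts lying flat in the tray's channel, too far in to stick out, its y along the tray's y.
- tray_mouth (a point): Fixed tile tray, 94 mm wide (x), 250 long (y), 76 high with its rails: this point is the middle of its open end, at the height of the channel floor (70 mm above the table). The channel, 54 mm wide, runs from here 244 mm along +y to a closed end; its slick floor (friction about 0.2) lets a light press (6 N) on the tile drag it. The 6 mm rails are flush with the tile's top. Past this end (-y) nothing is under the tile.
- brick_top (a point): Fixed pale firebrick, 36 mm wide (x), 110 mm long (y), 50 mm high: this point is the centre of its flat top. It is narrower than the tile, so that fingers can hold the tile's long sides above it.
- cradle_seat (a point): Fixed metal drying cradle for one tile: two level saddles at the ends (y) of a dark base plate (110 x 190 mm, 8 mm thick). This point is the centre of the seat, at the height of the saddle floors (40 mm above the table). Saddle walls stand 12 mm above the floors along both sides and across the ends, leaving a space 57 mm (x) by 178 mm (y) for the tile. Between the saddles is a gap 70 mm long (y), open at the sides and down to the base plate, where fingers can go.
- jar_mid (a point): Bystander: closed green glass jar with a metal lid, 72 mm diameter, 85 mm high, standing loose on the table; this point is on its axis at half height. Leave it alone.
- cups_mid (a point): Bystander: white plastic cup, 84 mm rim, 100 mm high, standing loose on the table; this point is on its axis at half height. Leave it alone.
- bowl_mid (a point): Bystander: open steel bowl, 110 mm rim, 50 mm high, standing loose on the table; this point is on its axis at half height. Leave it alone.
- glaze_cup_mid (a point): Bystander: pale green cup, 84 mm rim, 95 mm high, standing loose on the table; this point is on its axis at half height. Leave it alone.
There are look-alikes about, which are no part of the job. Of the things that look like the part that bears brick_top, the smaller one is meant. What is shaped like the part that bears cradle_seat but yellow is not meant.

How it is judged:
By the outcome, as a careful person would: the job done as asked, in the order asked, and still so for the second after the job is handed in, with the robot touching nothing.
It also fails if it takes over 58 s, if anything falls off the work surface, if the arm or the gripper's body presses on something with over 40 N, if the wrist force passes 120 N, or if a joint passes its speed limit or range.

ROBOT

A 7-joint arm with a two-finger parallel gripper is mounted at the origin on the work surface. World frame = base frame: x ahead of the robot, y to its left, z up, the work surface at z = 0. Lengths are in m, angles in rad, forces in N, time in s.
With the tool pointing down it reaches from about 0.4 to 0.925 m from the base axis. Payload 5.6 kg.
Tool frame: the origin (TCP) lies on the centre line of the jaws, within the pads' length; the fingertips stand 8 mm ahead of it and the grasp point (between the pads) lies 11 mm behind it; z points along the fingers, y is the line along which they close (so a half turn about z gives the same grasp; the last joint's range is limited). The gripper opens to 85 mm and grips with 20 to 120 N. Pads are 22 mm wide; open, the fingers measure 114 mm over their backs; the gripper's body (76 mm by 85 mm) begins 54 mm behind the grasp point. The pads swing forward as they close: fully open they stand 13 mm farther back than shut.
Start: joints at [-1.339, 0.468, -0.012, 1.603, 0.006, 1.071, -0.056], TCP at [0.176, 0.626, 0.239] pointing down, gripper open.
Joint ranges: [-2.53, 2.53], [-0.31, 2.02], [-1.57, 1.55], [0.28, 2.44], [-1.29, 4.43], [0.15, 1.84], [-2.92, 2.92]. Speed limits (rad/s): [2.57, 2.57, 3.14, 3.14, 3.14, 3.14, 3.14].

INTERFACE

Orientations are given as a unit quaternion [x, y, z, w].
In Python, from plant import env gives the robot as it stands.
- The arm moves only by the shell command python3 -m creep 'ROWS' [OPENING] [FORCE]. ROWS is text: rows parted by semicolons, each of 6 numbers parted by spaces: the shift along the world's x, y, z in mm, then the turn, a rotation vector about the world's x, y, z in degrees. A call has 1 to 10 rows; each row is the pose to reach, as a shift and turn from the pose commanded when the call began; what a row does not reach only later rows make up. A row lasts 1/12 s, in which the tool goes at most 41.7 mm and 7.16 degrees, less where a joint would pass 70% of its speed; a pose out of reach is approached as far as the arm can. A call with a gripper value outside its range is refused whole. OPENING is the opening, from 0 (shut) to 1 (fully open), set as the call begins (- or left out, the last holds). The fingers move at their own pace and stop on an object; FORCE is the grip in N (left out, the last holds). Time passes only in rows, so rows that repeat a pose let the fingers close. It gives the time, the measured TCP pose, the force, the opening and the grip force at its end, in the units of the state.
- env.get_obs(): the state, without advancing time (a new reading comes with each control period).
- env.camera(name): name is "side" or "top" or "wrist"; returns a dict with "img" (384x512x3 uint8, red, green, blue), "K" (3x3 intrinsics, pixels), "position" and "attitude" of the camera in the world. Camera axes: x right, y down, z forward; pixel columns grow to the right and rows downward; lengths in m; the calibration is good to about 2 mm. A picture is of the moment at which its call begins. There is no depth.
- env.sign_off(): hands the job in; it is judged then, once.
The state is a dict: "time_s": time; "joints": joint angles; "dq": joint speeds; "tau": joint torques, N m; "tcp_pos": TCP position; "eef_rot": TCP orientation; "ft_force": force on the tool from outside, world axes, zero at the start; "wrist_torque": the same for the moment, N m; "grip_width": finger opening in m; "grip_force": force on a finger pad.
Only numpy, scipy, OpenCV 4.12 (cv2) and the standard library are available. Lean on these libraries where they do the work, as an engineer would, in place of code of your own. Each camera call takes 0.05 s, during which the arm holds its last target. There are 200 camera calls.

## Working session

There is one attempt and no reset: what is moved stays moved. The work goes in short steps, Python scripts to look and compute and a shell command to move; the robot and the scene stay as the last step left them, time stands still between calls to the robot, and variables do not carry over. Pictures are saved under pics/ and viewed, at most 10 in all, crops included, and the job is handed in when it is done.

```bash
mkdir -p pics; ls
cat > h.py <<'E'
import numpy as np,cv2
from plant import env
from scipy.spatial.transform import Rotation as R
def cam(n):
    c=env.camera(n); return c
def Rm(c):
    a=np.array(c["attitude"],float)
    return a if a.shape==(3,3) else R.from_quat(a).as_matrix()
def plane(c,uv,z):
    d=Rm(c)@np.linalg.inv(c["K"])@np.array([uv[0],uv[1],1.]); p=np.array(c["position"])
    return p+d*(z-p[2])/d[2]
def save(c,name): cv2.imwrite("pics/"+name,c["img"][:,:,::-1])
E
python3 - <<'E'
from h import *
for n in ["top","side"]:
    c=cam(n); save(c,n+"0.png"); print(n,c["K"],c["position"],c["attitude"])
    np.save("pics/%s0.npy"%n,c,allow_pickle=True)
o=env.get_obs(); print(o)
a=cv2.imread("pics/top0.png")
E
```

```text
pics
top [[434.18396381   0.         258.55965217]
 [  0.         434.18396381 191.01315958]
 [  0.           0.           1.        ]] [ 0.40457988 -0.0312299   1.23213871] [-0.69943867  0.71270522 -0.03788858  0.03743354]
side [[388.08733308   0.         256.78001072]
 [  0.         388.08733308 196.83566594]
 [  0.           0.           1.        ]] [ 0.10651529 -0.64049328  0.96485432] [ 0.89521107 -0.29282773  0.10258609 -0.31988304]
{'time_s': 0.1, 'joints': array([-1.33898722,  0.46828847, -0.01158918,  1.60354681,  0.00599692,
        1.07138909, -0.05630253]), 'dq': array([ 0.00243234, -0.00214913, -0.00080618, -0.00179333, -0.00131501,
        0.0006698 ,  0.00069896]), 'tau': array([ 1.01776506e-03, -5.33516979e+01,  2.16003269e-02, -2.51962048e+01,
        1.14677122e-02,  4.33240930e-03,  4.12019730e-06]), 'tcp_pos': array([0.17632223, 0.62511596, 0.23842765]), 'eef_rot': array([ 1.37012450e-01,  9.90569003e-01, -7.97138333e-04, -5.02241095e-05]), 'ft_force': array([-0.47395485, -0.51611509, -0.0127821 ]), 'wrist_torque': array([ 0.03173478,  0.00187663, -0.02744313]), 'grip_force': 0.0, 'grip_width': 0.08567560692174374}
```

View pics/top0.png

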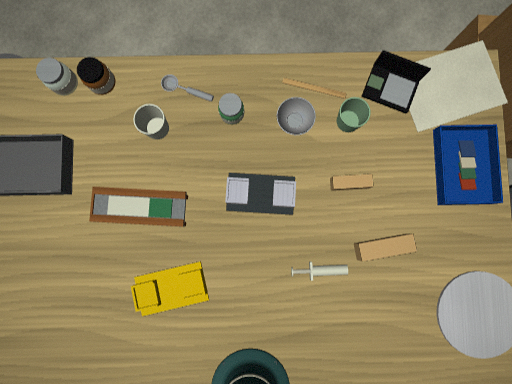

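View pics/side0.png

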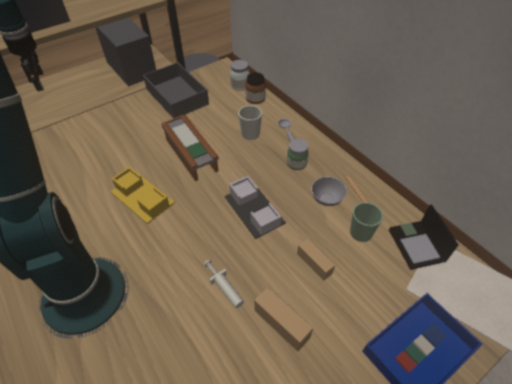

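Candidates, by top-view pixel:
- **Tile:** the tile in the tray at (138,207), with its green end towards the right, which is -y. The striped card in the blue bin at (467,165) is a look-alike.
- **Brick:** small at (352,182), large at (386,247). I take the small one.
- **Cradle:** dark at (261,194), yellow at (170,288). I take the dark one.

The side view agrees: tray mouth at (210,165), cradle at (255,205), small brick at (316,260). Next I measure these and check one close crop.

```bash
cat >> h.py <<'E'
def rect(c,mask,z,near=None):
    cs,_=cv2.findContours(mask.astype(np.uint8),cv2.RETR_EXTERNAL,cv2.CHAIN_APPROX_NONE)
    k=max(cs,key=cv2.contourArea)
    P=np.array([plane(c,q[0],z)[:2] for q in k])
    (cx,cy),(w,h),a=cv2.minAreaRect((P*1000).astype(np.float32))
    B=cv2.boxPoints(((cx,cy),(w,h),a)); e=max([B[1]-B[0],B[2]-B[1]],key=np.linalg.norm)
    if e[1]<0:e=-e
    return np.round([cx,cy],1),np.round(sorted([w,h]),1),round(float(np.degrees(np.arctan2(-e[0],e[1]))),2) # yaw of long axis from +y
E
python3 - <<'E'
from h import *
c=np.load("pics/top0.npy",allow_pickle=True).item(); im=c["img"]
hsv=cv2.cvtColor(im,cv2.COLOR_RGB2HSV)
def win(m,x0,x1,y0,y1):
    o=np.zeros(m.shape,bool); o[y0:y1,x0:x1]=m[y0:y1,x0:x1]; return o
H,S,V=[hsv[...,i].astype(int) for i in range(3)]
for p in [(125,206),(160,207),(182,208),(138,192),(100,205),(352,182),(345,200),(238,190),(260,194),(170,100),(330,150)]: print(p,hsv[p[1],p[0]])
out=[]
for (x0,y0) in [(85,175),(215,165),(310,165)]:
    out.append(cv2.resize(im[y0:y0+60,x0:x0+110],None,fx=3.6,fy=3.6,interpolation=cv2.INTER_CUBIC))
s=np.vstack([np.hstack([out[0],out[1]]),np.hstack([out[2],0*out[2]])])
cv2.imwrite("pics/crop1.png",s[:,:,::-1])
E
```

```text
(125, 206) [ 35  28 203]
(160, 207) [ 69 123 116]
(182, 208) [ 75   8 128]
(138, 192) [ 14 172 120]
(100, 205) [ 73  15 121]
(352, 182) [ 18 117 187]
(345, 200) [ 22 105 167]
(238, 190) [117  13 190]
(260, 194) [87 41 62]
(170, 100) [ 22 103 153]
(330, 150) [ 20 111 159]
```

View pics/crop1.png

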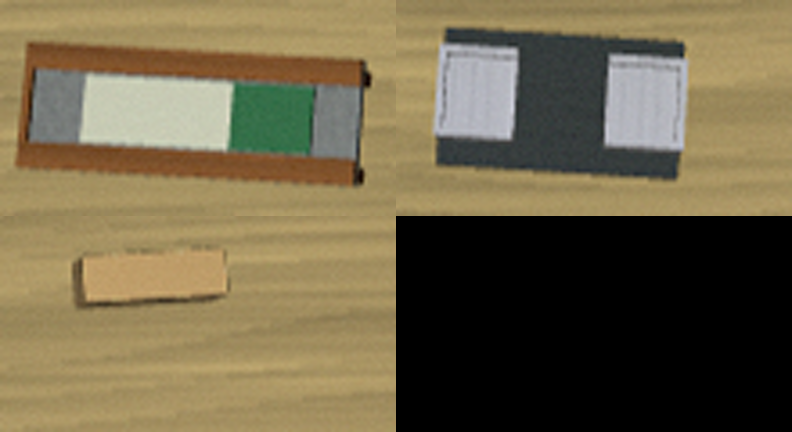

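The crop confirms the choices. The tile spans crop x 80–313 with its green end right, and the tray mouth is at crop x≈360. The dark cradle has light saddles at crop (478,92) and (646,102), and the small brick is at crop (152,278). Now the numbers.

Run:
```python
from h import *
c=np.load("pics/top0.npy",allow_pickle=True).item(); im=c["img"]
hsv=cv2.cvtColor(im,cv2.COLOR_RGB2HSV)
H,S,V=[hsv[...,i].astype(int) for i in range(3)]
def win(m,x0,x1,y0,y1):
    o=np.zeros(m.shape,bool); o[y0:y1,x0:x1]=m[y0:y1,x0:x1]; return o
cream=(V>170)&(S<60); green=(H>55)&(H<90)&(S>80)
print("tile",rect(c,win(cream|green,92,183,190,225),.076))
floor=(S<80)|green
print("channel",rect(c,win(floor&(V>90),92,187,190,226),.071))
sad=win((S<40)&(V>140),220,302,165,222)
print("saddles",rect(c,cv2.morphologyEx(sad.astype(np.uint8),cv2.MORPH_CLOSE,np.ones((1,61))),.052))
cr=win(((S<60)|(V<100)),220,302,165,222)
print("cradle",rect(c,cr,.008))
b=win((V>168)&(H<20),325,380,168,196)
print("brick",rect(c,b,.05))
for n,u,v,z in [("jar",231,103,.085),("cup",150,115,.1),("bowl",295,113,.05),("gcup",354,110,.095)]: print(n,plane(c,(u,v),z).round(3))
print("mouth corners px->", plane(c,(85+360/3.6,175+115/3.6),.071).round(4))
# second estimate from the side camera
c=np.load("pics/side0.npy",allow_pickle=True).item()
im=c["img"];hsv=cv2.cvtColor(im,cv2.COLOR_RGB2HSV);H,S,V=[hsv[...,i].astype(int) for i in range(3)]
cream=(V>150)&(S<60); green=(H>50)&(H<95)&(S>60)
print("tile side",rect(c,win(cream|green,165,215,112,165),.076))
b=win((V>130)&(H<20)&(S<140),290,340,238,280); 
print("brick side px",np.argwhere(b).mean(0), plane(c,np.argwhere(b).mean(0)[::-1],.05))
```

```text
tile (array([493. , 285.5]), array([ 49.8, 170.5]), -4.1)
channel (array([493.7, 288.5]), array([ 54.9, 243.3]), -4.25)
saddles (array([529.7, -38.3]), array([ 69.6, 190. ]), -4.66)
cradle (array([529.4, -38. ]), array([109.3, 197.6]), -4.65)
brick (array([ 554.8, -291.5]), array([ 33.9, 107.7]), 2.13)
jar [0.769 0.037 0.085]
cup [0.735 0.253 0.1  ]
bowl [ 0.748 -0.139  0.05 ]
gcup [ 0.74  -0.294  0.095]
mouth corners px-> [0.4896 0.1647 0.071 ]
tile side (array([496.3, 315.1]), array([ 44.8, 102.9]), -3.85)
brick side px [257.03421829 314.65545723] [ 0.5469463  -0.29687382  0.05      ]
```

Plan: shut the fingers, turn about -78° so that they close across the tile, and go above the tile about 20 mm past its centre towards +y.

```bash
python3 -m creep '318 -320 -20 0 0 -78.3;318 -320 -20 0 0 -78.3;318 -320 -20 0 0 -78.3;318 -320 -20 0 0 -78.3;318 -320 -20 0 0 -78.3;318 -320 -20 0 0 -78.3;318 -320 -20 0 0 -78.3;318 -320 -20 0 0 -78.3;318 -320 -20 0 0 -78.3;318 -320 -20 0 0 -78.3' 0 60
```

```text
time_s: 0.93
tcp_pos: [0.4707, 0.3286, 0.2207]
eef_rot: [0.693, 0.721, -0.0, -0.0]
ft_force: [0.6, -0.1, 0.6]
grip_width: -0.0002
grip_force: 0.0
```

```bash
python3 -m creep '0 0 0 0 0 0;0 0 0 0 0 0;0 0 0 0 0 0'
python3 - <<'E'
from h import *
o=env.get_obs(); r=R.from_quat(o["eef_rot"]).as_matrix(); print(o["tcp_pos"],"toolY deg",np.degrees(np.arctan2(r[1,1],r[0,1])),r[2])
c=cam("wrist"); save(c,"w1.png"); 
hsv=cv2.cvtColor(c["img"],cv2.COLOR_RGB2HSV);H,S,V=[hsv[...,i].astype(int) for i in range(3)]
print(rect(c,((V>150)&(S<60))|((H>55)&(H<90)&(S>80)),.076))
E
```

```text
time_s: 1.18
tcp_pos: [0.4692, 0.3307, 0.2204]
eef_rot: [0.69, 0.724, -0.0, -0.0]
ft_force: [-1.3, -0.0, 0.2]
grip_width: 0.0001
grip_force: 0.0
[0.46922719 0.33073958 0.22044318] toolY deg 2.6914581340098374 [ 1.70616227e-06 -1.01871566e-03 -9.99999481e-01]
(array([497. , 294.4]), array([ 50.6, 154.7]), -4.11)
```

View pics/w1.png

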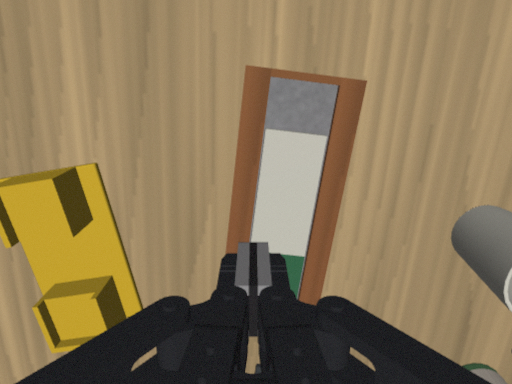

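The wrist view shows the tile in the channel, with its far end at (297,133), green end at (290,275), and the shut fingertips at (255,260). It agrees with the top view to about 3 mm. Next I finish the approach and lower.

```bash
python3 -m creep '25 -25 0 0 0 -6.8;25 -25 -40 0 0 -6.8;25 -25 -80 0 0 -6.8;25 -25 -115 0 0 -6.8;25 -25 -125 0 0 -6.8;25 -25 -125 0 0 -6.8;25 -25 -125 0 0 -6.8'; python3 -m creep '0 0 -2 0 0 0;0 0 -4 0 0 0;0 0 -6 0 0 0;0 0 -8 0 0 0;0 0 -8 0 0 0'
```

```text
time_s: 1.82
tcp_pos: [0.4948, 0.3066, 0.0966]
eef_rot: [0.732, 0.682, 0.0, -0.0]
ft_force: [0.2, 0.2, 0.5]
grip_width: 0.0
grip_force: 0.0
time_s: 2.23
tcp_pos: [0.4949, 0.3055, 0.0881]
eef_rot: [0.732, 0.681, 0.0, -0.0]
ft_force: [-0.1, 0.1, -0.5]
grip_width: -0.0003
grip_force: 0.0
```

```bash
python3 -m creep '0 0 -1 0 0 0;0 0 -2 0 0 0;0 0 -3 0 0 0;0 0 -3 0 0 0'; python3 -m creep '0 0 -1 0 0 0;0 0 -1 0 0 0;0 0 -1 0 0 0'; python3 -m creep '0 0 -1 0 0 0;0 0 -1 0 0 0;0 0 -1 0 0 0'
```

```text
time_s: 2.57
tcp_pos: [0.4947, 0.3052, 0.0846]
eef_rot: [0.732, 0.681, -0.0, 0.0]
ft_force: [0.8, -0.3, 0.3]
grip_width: -0.0001
grip_force: 0.0
time_s: 2.82
tcp_pos: [0.495, 0.3053, 0.0841]
eef_rot: [0.732, 0.681, 0.0, -0.0]
ft_force: [-1.1, -0.2, 4.0]
grip_width: -0.0001
grip_force: 2.0
time_s: 3.07
tcp_pos: [0.495, 0.3054, 0.0841]
eef_rot: [0.732, 0.681, 0.0, -0.0]
ft_force: [-3.4, -1.9, 11.2]
grip_width: 0.0001
grip_force: 5.9
```

Contact came at TCP z of about 0.084, with an 11 N press. Now I drag it along the channel towards the mouth and check.

```bash
python3 -m creep '-0.2 -3 0 0 0 0;-0.6 -8 0 0 0 0;-1 -14 0 0 0 0;-1.5 -20 0 0 0 0;-1.9 -26 0 0 0 0;-2.3 -32 0 0 0 0;-2.8 -38 0 0 0 0;-3.2 -43 0 0 0 0;-3.3 -45 0 0 0 0;-3.3 -45 0 0 0 0'
python3 - <<'E'
from h import *
c=cam("top"); im=c["img"]; save(c,"t2.png")
hsv=cv2.cvtColor(im,cv2.COLOR_RGB2HSV);H,S,V=[hsv[...,i].astype(int) for i in range(3)]
g=(H>55)&(H<90)&(S>100); g[:190]=0;g[232:]=0;g[:,:120]=0;g[:,225:]=0
print("green",rect(c,g,.076))
E
```

```text
time_s: 3.9
tcp_pos: [0.4929, 0.2611, 0.0841]
eef_rot: [0.732, 0.681, 0.002, 0.0]
ft_force: [0.1, 0.1, 7.2]
grip_width: -0.0002
grip_force: 3.9
green (array([487.7, 186.2]), array([49.3, 58.9]), -4.17)
```

It drags without slipping: the end is at y≈0.157, about 10 mm past the mouth. Another 47 mm.

```bash
python3 -m creep '-0.2 -3 0 0 0 0;-0.6 -8 0 0 0 0;-1 -14 0 0 0 0;-1.5 -20 0 0 0 0;-1.9 -26 0 0 0 0;-2.3 -32 0 0 0 0;-2.8 -38 0 0 0 0;-3.2 -44 0 0 0 0;-3.5 -48 0 0 0 0;-3.5 -48 0 0 0 0'; python3 -m creep '0 0 20 0 0 0;0 0 60 0 0 0;0 40 80 0 0 0;0 60 80 0 0 0' 1
python3 - <<'E'
from h import *
c=cam("top"); im=c["img"]; save(c,"t3.png")
cv2.imwrite("pics/t3c.png",cv2.resize(im[150:250,80:230],None,fx=4,fy=4)[:,:,::-1])
hsv=cv2.cvtColor(im,cv2.COLOR_RGB2HSV);H,S,V=[hsv[...,i].astype(int) for i in range(3)]
g=(H>55)&(H<90)&(S>100); g[:190]=0;g[232:]=0;g[:,:120]=0;g[:,225:]=0
print("green",rect(c,g,.076)); print(env.get_obs()["tcp_pos"])
E
```

```text
time_s: 4.78
tcp_pos: [0.4895, 0.2127, 0.0841]
eef_rot: [0.733, 0.681, 0.002, 0.0]
ft_force: [-0.3, -0.7, 8.4]
grip_width: 0.0001
grip_force: 4.2
time_s: 5.12
tcp_pos: [0.4907, 0.2751, 0.1674]
eef_rot: [0.733, 0.68, 0.004, 0.0]
ft_force: [0.2, 1.8, -0.7]
grip_width: 0.0483
grip_force: 0.0
green (array([484.5, 138. ]), array([48.4, 58.4]), -4.42)
[0.48888497 0.28061922 0.16572821]
```

View pics/t3c.png

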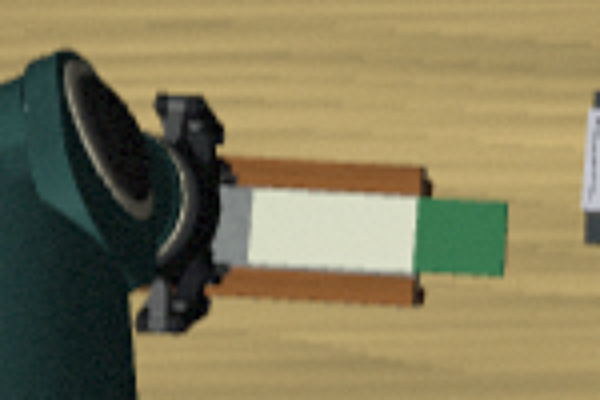

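The tile sticks out about 55–58 mm (crop: tray end at x≈425, green end at 506), square in the channel. Next I go over the protruding end with the gripper open.

```bash
python3 -m creep '-1 -35 0 0 0 0;-2 -75 0 0 0 0;-4 -110 0 0 0 0;-5 -130 0 0 0 0;-5 -133 0 0 0 0;-5 -133 -15 0 0 0;-5 -133 -30 0 0 0;-5 -133 -30 0 0 0;-5 -133 -30 0 0 0' 1 70
python3 - <<'E'
from h import *
c=cam("wrist"); im=c["img"]; save(c,"w3.png")
hsv=cv2.cvtColor(im,cv2.COLOR_RGB2HSV);H,S,V=[hsv[...,i].astype(int) for i in range(3)]
g=(H>55)&(H<90)&(S>100)
print("green",rect(c,g,.076),np.argwhere(g).mean(0)); o=env.get_obs();print(o["tcp_pos"],o["grip_width"])
E
```

```text
time_s: 5.92
tcp_pos: [0.4825, 0.1397, 0.1322]
eef_rot: [0.732, 0.681, -0.001, -0.0]
ft_force: [-0.0, 0.5, 0.8]
grip_width: 0.0852
grip_force: 0.0
green (array([487. , 138.8]), array([49.4, 58.6]), -4.05) [217.65541622 260.15114728]
[0.4830454  0.13980554 0.13282019] 0.08568723240149352
```

View pics/w3.png

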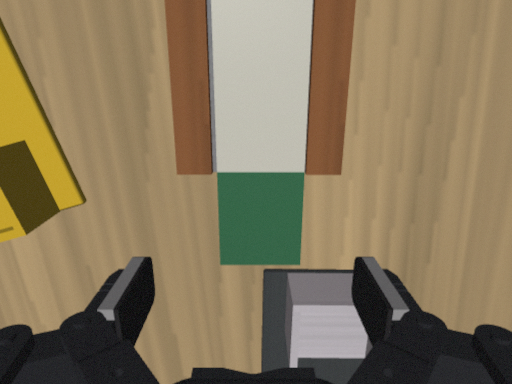

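The wrist view shows the green end at (260,218) and the open fingertips at (148,258) and (360,258). The tile sits about 3 mm towards +x of the jaw centre. I shift 3 mm, descend and close.

```bash
python3 -m creep '3 0 -10 0 0 0;3 0 -30 0 0 0;3 0 -50 0 0 0;3 0 -65 0 0 0;3 0 -72 0 0 0;3 0 -72 0 0 0;3 0 -72 0 0 0'; python3 -m creep '0 0 0 0 0 0;0 0 0 0 0 0;0 0 0 0 0 0;0 0 0 0 0 0;0 0 0 0 0 0;0 0 0 0 0 0' 0 40; python3 -m creep '0 0 0 0 0 0;0 0 0 0 0 0' 0 80
```

```text
time_s: 6.55
tcp_pos: [0.4864, 0.1394, 0.0609]
eef_rot: [0.732, 0.681, 0.0, 0.0]
ft_force: [-0.3, -0.6, 0.3]
grip_width: 0.0854
grip_force: 0.0
time_s: 7.05
tcp_pos: [0.4866, 0.1396, 0.0615]
eef_rot: [0.732, 0.681, 0.001, 0.0]
ft_force: [0.7, -0.8, 5.0]
grip_width: 0.0492
grip_force: 41.9
time_s: 7.22
tcp_pos: [0.4866, 0.1396, 0.0616]
eef_rot: [0.732, 0.681, 0.001, 0.0]
ft_force: [-1.4, 0.1, 7.2]
grip_width: 0.048
grip_force: 80.9
```

Gripped. I lift slowly and look.

```bash
python3 -m creep '0 0 1 0 0 0;0 0 4 0 0 0;0 0 9 0 0 0;0 0 16 0 0 0;0 0 26 0 0 0;0 0 40 0 0 0;0 0 55 0 0 0;0 0 65 0 0 0;0 0 65 0 0 0;0 0 65 0 0 0'
python3 - <<'E'
from h import *
c=cam("side"); save(c,"s4.png"); w=cam("wrist"); save(w,"w4.png")
cv2.imwrite("pics/m4.png",np.hstack([cv2.resize(c["img"][60:210,130:290],(400,375)),cv2.resize(w["img"],(400,375))])[:,:,::-1])
o=env.get_obs();print(o["tcp_pos"],o["grip_width"],o["ft_force"],o["wrist_torque"])
E
```

```text
time_s: 8.05
tcp_pos: [0.4863, 0.1396, 0.1265]
eef_rot: [0.732, 0.681, 0.001, 0.0]
ft_force: [0.1, 0.5, -1.5]
grip_width: 0.0481
grip_force: 82.4
[0.48548381 0.13932414 0.12539488] 0.04792256747503283 [-0.51250333 -0.54512448 -1.39333347] [-0.06164398  0.0126007  -0.01565638]
```

View pics/m4.png

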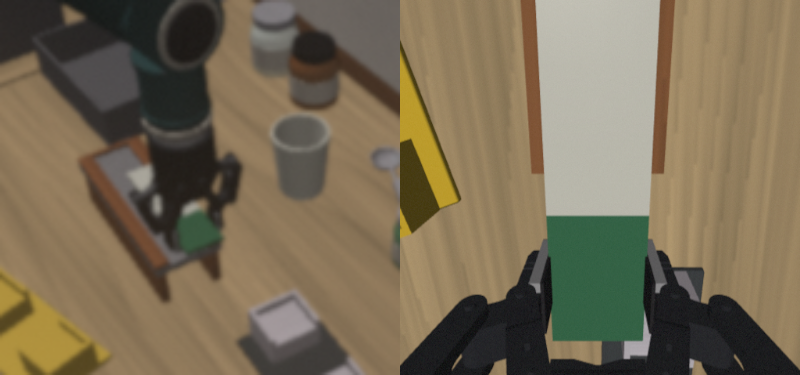

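The tile is clear of the tray and held by its green end. The wrist view shows the green edge at (600,340) and the pads at (540,280) and (655,280). I check tilt and grip offset by its projected width.

```bash
cat > tilt.py <<'E'
from h import *
import sys
ztop=float(sys.argv[1])
w=cam("wrist"); im=w["img"]; o=env.get_obs()
hsv=cv2.cvtColor(im,cv2.COLOR_RGB2HSV);H,S,V=[hsv[...,i].astype(int) for i in range(3)]
t=((V>140)&(S<50))|((H>55)&(H<90)&(S>100))
for r in range(20,346,40):
    xs=np.flatnonzero(t[r]); 
    xs=xs[(xs>130)&(xs<380)]
    if len(xs)<20: continue
    k=max(np.split(xs,np.flatnonzero(np.diff(xs)>3)+1),key=len)
    a=plane(w,(k[0]-.5,r),ztop);b=plane(w,(k[-1]+.5,r),ztop)
    print(r,np.round((a+b)[:2]*500,1),"width",round(1000*np.linalg.norm(a-b),1))
g=(H>55)&(H<90)&(S>100); print("green",rect(w,g,ztop))
print(o["tcp_pos"].round(4),o["eef_rot"].round(4),o["ft_force"].round(1))
E
python3 tilt.py 0.140
```

```text
20 [492.9 237.5] width 49.8
60 [491.9 225.7] width 49.9
100 [490.9 213. ] width 49.6
140 [490.  199.4] width 50.0
180 [489.1 184.7] width 50.1
220 [487.8 168.9] width 50.2
260 [486.5 151.8] width 49.8
300 [485.2 133.3] width 48.7
340 [485.5 112.9] width 52.6
green (array([485.6, 138.5]), array([50. , 59.6]), -4.51)
[0.4854 0.1392 0.1252] [ 7.323e-01  6.810e-01 -7.000e-04 -2.000e-04] [-0.8  0.3 -0.8]
```

The tile is level (width a constant 50 mm) and the yaws match. Its centre is about 54 mm ahead of the TCP. The TCP target over the brick is (0.557,-0.346) with a turn of +6.4°. I lift and carry.

```bash
python3 -m creep '0 0 10 0 0 0;0 -5 25 0 0 0;2 -15 40 0 0 1;4 -30 55 0 0 1;8 -55 65 0 0 2;13 -85 65 0 0 2;18 -115 65 0 0 3;22 -145 65 0 0 3;27 -180 65 0 0 4;32 -215 65 0 0 4'; python3 -m creep '5 -35 0 0 0 0;10 -70 0 0 0 1;15 -105 0 0 0 2;20 -140 0 0 0 2.4;26 -175 0 0 0 2.4;31 -210 0 0 0 2.4;36 -240 0 0 0 2.4;39 -260 0 0 0 2.4;40 -268 0 0 0 2.4;40 -268 0 0 0 2.4'; python3 -m creep '0 0 0 0 0 0;0 0 0 0 0 0;0 0 0 0 0 0'; python3 tilt.py 0.204
python3 - <<'E'
from h import *
c=cam("side"); cv2.imwrite("pics/s5.png",cv2.resize(c["img"][180:384,180:440],(780,612))[:600,:,::-1])
E
```

```text
time_s: 9.03
tcp_pos: [0.5179, -0.0769, 0.1911]
eef_rot: [0.708, 0.707, 0.0, -0.0]
ft_force: [0.3, 0.9, -1.9]
grip_width: 0.0476
grip_force: 82.5
time_s: 9.87
tcp_pos: [0.5571, -0.346, 0.1906]
eef_rot: [0.694, 0.72, -0.001, 0.0]
ft_force: [-0.4, 0.2, -1.0]
grip_width: 0.0483
grip_force: 82.5
time_s: 10.12
tcp_pos: [0.5586, -0.3414, 0.1908]
eef_rot: [0.692, 0.722, 0.0, -0.0]
ft_force: [0.4, -0.1, -1.1]
grip_width: 0.048
grip_force: 82.5
20 [ 554.7 -242.8] width 50.5
60 [ 555.1 -254.9] width 50.5
100 [ 555.8 -267.7] width 50.6
140 [ 556.2 -281.5] width 50.6
180 [ 556.8 -296.4] width 50.3
220 [ 557.5 -312.4] width 50.8
260 [ 558.2 -329.7] width 50.4
300 [ 559.2 -348.5] width 48.8
340 [ 559.9 -369. ] width 50.5
green (array([ 559. , -343.2]), array([51. , 60.1]), 2.4)
[ 0.5586 -0.3417  0.1909] [ 6.923e-01  7.216e-01  4.000e-04 -3.000e-04] [ 0.1  0.3 -1.1]
```

View pics/s5.png

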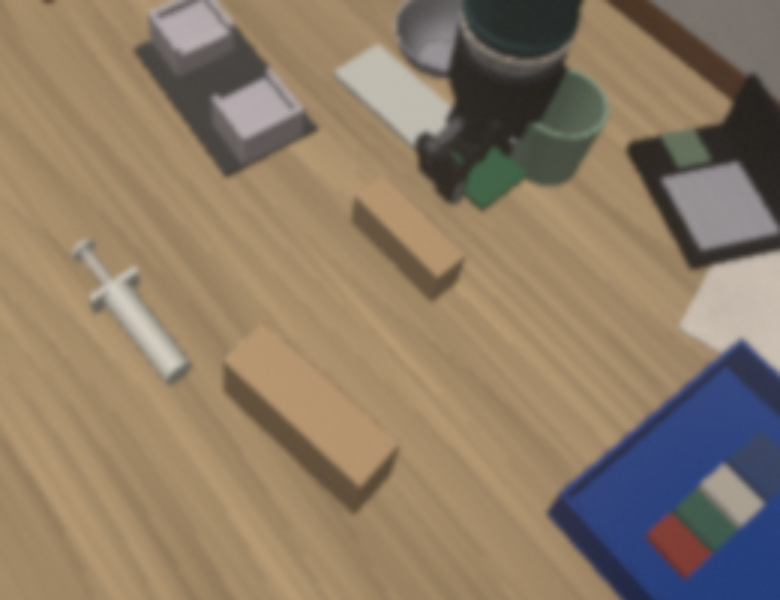

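The side view shows the brick free in the crop, with top corners at (355,198), (383,178), (463,262) and (433,278). The tile is level above it and near the pale cup, without touching. I cross-check the brick centre from these corners.

Run:
```python
from h import *
c=np.load("pics/side0.npy",allow_pickle=True).item()
P=np.array([plane(c,(180+u/3-.3,180+v/3-.3),.05)[:2] for u,v in [(355,198),(383,178),(463,262),(433,278)]]); print(P.round(4),P.mean(0).round(4))
t=np.load("pics/top0.npy",allow_pickle=True).item()
P=np.array([plane(t,(310+u/3.6-.4,165+v/3.6-.4),.05)[:2] for u,v in [(82,258-216),(224,250-216),(227,294-216),(86,302-216)]]); print(P.round(4),P.mean(0).round(4))
```

```text
[[ 0.5339 -0.2428]
 [ 0.5689 -0.2415]
 [ 0.5681 -0.3501]
 [ 0.5361 -0.3461]] [ 0.5517 -0.2951]
[[ 0.568  -0.2368]
 [ 0.5721 -0.3454]
 [ 0.5382 -0.3461]
 [ 0.5341 -0.2386]] [ 0.5531 -0.2917]
```

The two views agree within 3 mm; I use (0.5535,-0.293). Shift (-3,-5.5), descend, then feel for contact.

```bash
python3 -m creep '-1 -2 -10 0 0 0;-3 -4 -30 0 0 0;-3 -5.5 -60 0 0 0;-3 -5.5 -90 0 0 0;-3 -5.5 -115 0 0 0;-3 -5.5 -132 0 0 0;-3 -5.5 -140 0 0 0;-3 -5.5 -140 0 0 0;-3 -5.5 -140 0 0 0'; python3 -m creep '0 0 -1 0 0 0;0 0 -2.5 0 0 0;0 0 -4 0 0 0;0 0 -5.5 0 0 0;0 0 -5.5 0 0 0';python3 -m creep '0 0 -1 0 0 0;0 0 -1 0 0 0;0 0 -1 0 0 0'
```

```text
time_s: 10.97
tcp_pos: [0.5551, -0.3493, 0.0509]
eef_rot: [0.693, 0.721, -0.0, 0.0]
ft_force: [-0.4, 0.1, -1.1]
grip_width: 0.048
grip_force: 82.5
time_s: 11.38
tcp_pos: [0.5551, -0.3491, 0.0455]
eef_rot: [0.693, 0.721, 0.0, 0.0]
ft_force: [0.1, 0.6, -1.2]
grip_width: 0.0481
grip_force: 82.5
time_s: 11.63
tcp_pos: [0.555, -0.3491, 0.0443]
eef_rot: [0.693, 0.721, -0.0, -0.0]
ft_force: [-0.4, -0.1, -1.6]
grip_width: 0.0483
grip_force: 82.5
```

```bash
python3 -m creep '0 1 -0.5 0 0 0;0 1.7 -1 0 0 0;0 1.7 -1.5 0 0 0;0 1.7 -1.5 0 0 0'; python3 -m creep '0 0 -1 0 0 0;0 0 -1 0 0 0;0 0 -1 0 0 0'; python3 -m creep '0 0 -0.8 0 0 0;0 0 -0.8 0 0 0;0 0 -0.8 0 0 0'
```

```text
time_s: 11.97
tcp_pos: [0.555, -0.3472, 0.0427]
eef_rot: [0.693, 0.721, 0.0, -0.0]
ft_force: [0.0, 0.8, -1.8]
grip_width: 0.0481
grip_force: 82.5
time_s: 12.22
tcp_pos: [0.5552, -0.3474, 0.0423]
eef_rot: [0.693, 0.721, 0.0, 0.0]
ft_force: [-1.6, 2.7, 2.7]
grip_width: 0.0481
grip_force: 82.9
time_s: 12.47
tcp_pos: [0.5552, -0.3474, 0.0422]
eef_rot: [0.693, 0.721, 0.0, 0.0]
ft_force: [-2.5, 2.6, 9.9]
grip_width: 0.048
grip_force: 83.5
```

Contact at about 10 N. I ease off slightly, release, then rise and look.

```bash
python3 -m creep '0 0 0.8 0 0 0;0 0 0.8 0 0 0'; python3 -m creep '0 0 0 0 0 0;0 0 0 0 0 0;0 0 0 0 0 0;0 0 0 0 0 0;0 0 0 0 0 0' 1 40; python3 -m creep '0 0 10 0 0 0;0 0 35 0 0 0;0 0 70 0 0 0;0 -20 90 0 0 0;0 -40 90 0 0 0;0 -40 90 0 0 0;0 -40 90 0 0 0'
python3 - <<'E'
from h import *
for n in ["top","wrist","side"]:
    c=cam(n); save(c,n+"6.png"); 
    hsv=cv2.cvtColor(c["img"],cv2.COLOR_RGB2HSV);H,S,V=[hsv[...,i].astype(int) for i in range(3)]
    t=((V>140)&(S<60))|((H>55)&(H<90)&(S>100))
    if n=="top": t[:165]=0; t[205:]=0; t[:,:305]=0;t[:,400:]=0
    if n=="side": continue
    print(n,rect(c,t,.056), rect(c,t&(S<60),.056))
print(env.get_obs()["tcp_pos"])
w=cv2.imread("pics/wrist6.png");s=cv2.imread("pics/side6.png")[190:290,270:400]
cv2.imwrite("pics/m6.png",np.hstack([cv2.resize(w,(400,300)),cv2.resize(s,(390,300))]))
E
```

```text
time_s: 12.63
tcp_pos: [0.5552, -0.3476, 0.0423]
eef_rot: [0.693, 0.721, 0.0, 0.0]
ft_force: [-1.3, 0.6, 4.8]
grip_width: 0.0479
grip_force: 83.1
time_s: 13.05
tcp_pos: [0.555, -0.3475, 0.0416]
eef_rot: [0.693, 0.721, -0.0, -0.0]
ft_force: [0.0, 0.3, -0.4]
grip_width: 0.0856
grip_force: 0.0
time_s: 13.63
tcp_pos: [0.5545, -0.3888, 0.1328]
eef_rot: [0.694, 0.72, -0.0, 0.001]
ft_force: [-0.4, 0.1, -0.1]
grip_width: 0.0853
grip_force: 0.0
top (array([ 549.9, -293. ]), array([ 51.2, 169.7]), 2.13) (array([ 548.9, -263.7]), array([ 51.2, 111. ]), 2.13)
wrist (array([ 553.3, -291.9]), array([50.6, 51.8]), 2.33) (array([ 553.3, -291.9]), array([50.6, 51.8]), 2.33)
[ 0.55500909 -0.3859878   0.13118137]
```

View pics/m6.png

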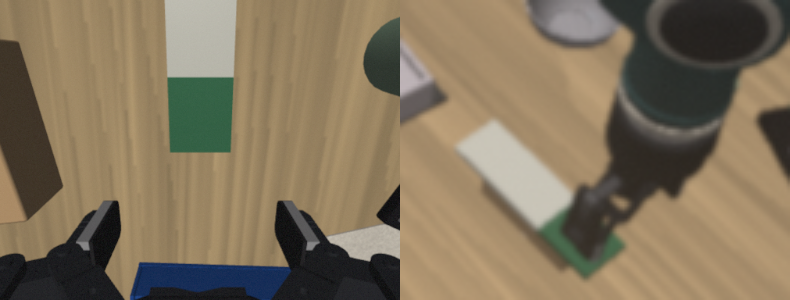

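The tile lies flat and level on the brick. In the wrist view the green end is at (200,115) with the pads clear on both sides, and in the side view the brick shows beneath its middle. Before regripping I take a close wrist look at the cradle while the view is free.

```bash
python3 -m creep '-3 30 40 0 0 0;-6 65 80 0 0 -1;-10 105 118 0 0 -2;-14 140 118 0 0 -3;-18 175 118 0 0 -4;-22 210 118 0 0 -5;-25 235 118 0 0 -6;-25 235 118 0 0 -6.7;-25 235 118 0 0 -6.7;-25 235 118 0 0 -6.7'
python3 - <<'E'
from h import *
w=cam("wrist"); save(w,"w7.png"); print(env.get_obs()["tcp_pos"])
np.save("pics/w7.npy",w,allow_pickle=True)
E
```

```text
time_s: 14.62
tcp_pos: [0.53, -0.1522, 0.2497]
eef_rot: [0.734, 0.68, -0.0, 0.0]
ft_force: [-0.7, 0.9, 0.6]
grip_width: 0.0854
grip_force: 0.0
[ 0.52989379 -0.15318065  0.24972509]
```

View pics/w7.png

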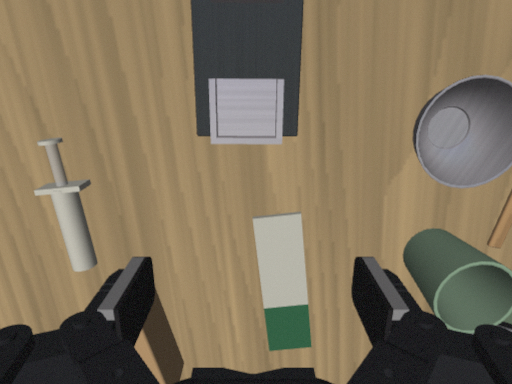

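The near saddle spans (209–284, 80–144) in the wrist view. The tile on the brick is at (285,282), and the gap between the saddles is at the top. I compute the seat from these and compare with the top view.

Run:
```python
from h import *
w=np.load("pics/w7.npy",allow_pickle=True).item()
hsv=cv2.cvtColor(w["img"],cv2.COLOR_RGB2HSV);H,S,V=[hsv[...,i].astype(int) for i in range(3)]
m=(S<45)&(V>110); m[160:]=0; m[:,:195]=0; m[:,300:]=0
a=rect(w,m,.052); print("saddle",a)
th=np.radians(4.5); e=np.array([np.sin(th),np.cos(th)])
print("seat from saddle",a[0]+65*e, "from outer edge", (plane(w,(246.5,144.5),.052)[:2]*1000+95*e).round(1))
d=((V<90)); d[140:]=0; d[:,:180]=0; d[:,310:]=0
for r in range(5,70,12):
    x=np.flatnonzero(d[r]); A=plane(w,(x[0]-.5,r),.008)*1000;B=plane(w,(x[-1]+.5,r),.008)*1000; print(((A+B)/2)[:2].round(1),round(np.linalg.norm(A-B),1))
g=((V>150)&(S<45)|((H>55)&(H<90)&(S>100))); g[:200]=0; g[:,:245]=0; g[:,320:]=0
print("tile",rect(w,g,.056))
```

```text
saddle (array([ 527.5, -102.2]), array([61. , 69.7]), 85.41)
seat from saddle [532.59984122 -37.40037331] from outer edge [533.  -38.4]
[535.3  -4.4] 109.4
[534.9 -15. ] 109.5
[533.5 -25.7] 109.6
[533.1 -36.7] 109.7
[532.2 -47.9] 108.7
[531.3 -59.3] 109.9
tile (array([ 553.5, -293. ]), array([ 50.1, 169.4]), 2.22)
```

The wrist view agrees with the tool (tile at (553.5,-293.0)). It puts the seat at (532.6,-37.7) with yaw -4.6°, so I use the wrist values. Now back to the tile's middle.

```bash
python3 -m creep '5 -30 -10 0 0 2;11 -65 -30 0 0 4;17 -100 -60 0 0 6;22 -128 -90 0 0 6.6;23.5 -139 -110 0 0 6.6;23.5 -140 -120 0 0 6.6;23.5 -140 -120 0 0 6.6;23.5 -140 -120 0 0 6.6'
python3 - <<'E'
from h import *
o=env.get_obs(); r=R.from_quat(o["eef_rot"]).as_matrix(); print((o["tcp_pos"]*1000).round(1),np.degrees(np.arctan2(r[1,1],r[0,1])))
E
```

```text
time_s: 15.33
tcp_pos: [0.5531, -0.2925, 0.1295]
eef_rot: [0.694, 0.72, -0.0, -0.001]
ft_force: [-0.1, 0.7, -0.1]
grip_width: 0.0855
grip_force: 0.0
[ 553.1 -292.5  129.5] 2.0844267980179865
```

```bash
python3 -m creep '0 -0.5 -10 0 0 0;0 -0.5 -30 0 0 0;0 -0.5 -52 0 0 0;0 -0.5 -70 0 0 0;0 -0.5 -82 0 0 0;0 -0.5 -87.5 0 0 0;0 -0.5 -87.5 0 0 0;0 -0.5 -87.5 0 0 0'; python3 -m creep '0 0 0 0 0 0;0 0 0 0 0 0;0 0 0 0 0 0;0 0 0 0 0 0;0 0 0 0 0 0;0 0 0 0 0 0' 0 40;  python3 -m creep '0 0 0 0 0 0;0 0 0 0 0 0' 0 70
```

```text
time_s: 16.0
tcp_pos: [0.5543, -0.293, 0.0432]
eef_rot: [0.694, 0.72, 0.0, 0.001]
ft_force: [0.1, -0.7, 0.3]
grip_width: 0.0853
grip_force: 0.0
time_s: 16.5
tcp_pos: [0.554, -0.2932, 0.0434]
eef_rot: [0.694, 0.72, 0.0, 0.001]
ft_force: [-2.2, 0.5, 6.8]
grip_width: 0.0486
grip_force: 41.0
time_s: 16.67
tcp_pos: [0.554, -0.2932, 0.0436]
eef_rot: [0.694, 0.72, 0.0, 0.001]
ft_force: [-1.2, 0.5, 7.3]
grip_width: 0.0483
grip_force: 70.8
```

```bash
python3 -m creep '0 0 2 0 0 0;0 0 8 0 0 0;0 0 20 0 0 0;0 0 40 0 0 0;0 0 65 0 0 0;0 10 90 0 0 0;-2 35 105 0 0 -1;-4 65 105 0 0 -2;-7 100 105 0 0 -3;-10 135 105 0 0 -4'; python3 -m creep '-3 35 0 0 0 -1;-6 70 0 0 0 -2;-9 95 0 0 0 -2.7;-11 112 0 0 0 -2.7;-11 120 0 0 0 -2.7;-11 120 0 0 0 -2.7;-11 120 0 0 0 -2.7;-11 120 0 0 0 -2.7'
python3 - <<'E'
from h import *
w=cam("wrist"); o=env.get_obs(); r=R.from_quat(o["eef_rot"]).as_matrix(); t=o["tcp_pos"]*1000; print(t.round(1),np.degrees(np.arctan2(r[1,1],r[0,1])),o["ft_force"],o["wrist_torque"])
save(w,"w8.png")
zt=t[2]/1000+.0124
hsv=cv2.cvtColor(w["img"],cv2.COLOR_RGB2HSV);H,S,V=[hsv[...,i].astype(int) for i in range(3)]
for q in range(100,340,30):
    xs=np.flatnonzero((V[q]>140)&(S[q]<50)|(H[q]>55)&(H[q]<90)&(S[q]>100)); xs=xs[(xs>150)&(xs<370)]
    if len(xs)<20: continue
    k=max(np.split(xs,np.flatnonzero(np.diff(xs)>3)+1),key=len)
    a=plane(w,(k[0]-.5,q),zt);b=plane(w,(k[-1]+.5,q),zt); print(q,((a+b)[:2]*500).round(1),round(1000*np.linalg.norm(a-b),1))
E
```

```text
time_s: 17.5
tcp_pos: [0.5435, -0.1572, 0.1486]
eef_rot: [0.719, 0.695, 0.001, 0.001]
ft_force: [-0.2, 0.4, -1.0]
grip_width: 0.0479
grip_force: 72.3
time_s: 18.17
tcp_pos: [0.5328, -0.0398, 0.1477]
eef_rot: [0.735, 0.678, -0.0, 0.001]
ft_force: [-0.5, 0.3, -0.2]
grip_width: 0.0481
grip_force: 72.3
[532.7 -39.9 147.6] -4.727012559759856 [-1.41611876  0.61430701 -1.25098309] [-0.00379768 -0.07605174 -0.02270777]
100 [538.9  33.7] 50.6
130 [538.   23.4] 50.5
160 [537.1  12.5] 50.5
190 [536.2   1. ] 50.4
220 [535.2 -11.2] 50.3
250 [534.1 -24.2] 50.3
280 [533.  -37.9] 48.6
310 [532.  -52.5] 48.9
```

View pics/w8.png

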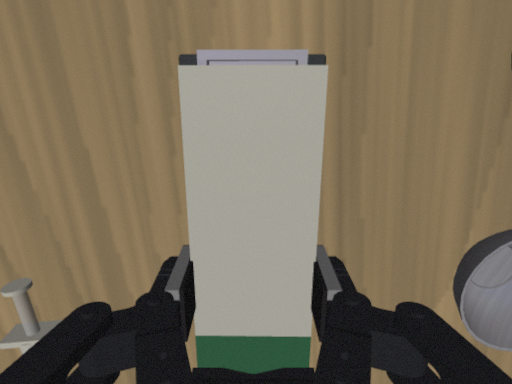

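The tile is held level over the cradle. The tile's far edge is at row 67, and the cradle's far wall shows just beyond it with its edge at row 50 (columns 197–307). I compute the remaining offsets from this one picture.

Run:
```python
from h import *
w=cam("wrist"); o=env.get_obs(); t=o["tcp_pos"]; th=np.radians(4.65); e=np.array([np.sin(th),np.cos(th)])
im=w["img"]; hsv=cv2.cvtColor(im,cv2.COLOR_RGB2HSV)
for r in range(44,74,2): print(r,im[r,252],end=" ")
print()
print("row53 edges",[ (u,tuple(im[54,u])) for u in list(range(190,204,2))+list(range(300,314,2))])
print("tile far->centre",(plane(w,(254,66),t[2]+.0124)[:2]*1000-85*e).round(1))
print("wall far->seat",(plane(w,(252,50),.052)[:2]*1000-95*e).round(1), t.round(4))
```

```text
44 [138 119  87] 46 [140 119  89] 48 [139 121  88] 50 [152 150 161] 52 [150 147 158] 54 [153 151 161] 56 [153 151 162] 58 [151 148 161] 60 [111 109 115] 62 [153 150 161] 64 [156 154 160] 66 [165 164 154] 68 [167 165 155] 70 [166 166 155] 72 [166 164 155] 
row53 edges [(190, (np.uint8(93), np.uint8(84), np.uint8(69))), (192, (np.uint8(88), np.uint8(78), np.uint8(67))), (194, (np.uint8(85), np.uint8(77), np.uint8(63))), (196, (np.uint8(104), np.uint8(101), np.uint8(100))), (198, (np.uint8(153), np.uint8(152), np.uint8(163))), (200, (np.uint8(154), np.uint8(151), np.uint8(162))), (202, (np.uint8(152), np.uint8(150), np.uint8(162))), (300, (np.uint8(150), np.uint8(145), np.uint8(155))), (302, (np.uint8(148), np.uint8(146), np.uint8(156))), (304, (np.uint8(148), np.uint8(148), np.uint8(155))), (306, (np.uint8(147), np.uint8(146), np.uint8(153))), (308, (np.uint8(97), np.uint8(93), np.uint8(93))), (310, (np.uint8(77), np.uint8(71), np.uint8(63))), (312, (np.uint8(73), np.uint8(68), np.uint8(60)))]
tile far->centre [533.3 -40.2]
wall far->seat [532.7 -37.9] [ 0.5326 -0.0398  0.1475]
```

The tile needs +2.4 mm in y. I descend to just above the walls and check the position.

```bash
python3 -m creep '0 1 -15 0 0 0;0 2.4 -40 0 0 0;0 2.4 -65 0 0 0;0 2.4 -82 0 0 0;0 2.4 -91 0 0 0;0 2.4 -94 0 0 0;0 2.4 -94 0 0 0;0 2.4 -94 0 0 0'
python3 - <<'E'
from h import *
w=cam("wrist"); o=env.get_obs(); t=o["tcp_pos"]; th=np.radians(4.65); e=np.array([np.sin(th),np.cos(th)])
im=w["img"]; print(t.round(4)); save(w,"w9.png")
s=cam("side"); cv2.imwrite("pics/m9.png",np.hstack([cv2.resize(im,(400,300)),cv2.resize(s["img"][160:260,200:330],(390,300))])[:,:,::-1])
E
```

```text
time_s: 18.93
tcp_pos: [0.5333, -0.0362, 0.0541]
eef_rot: [0.735, 0.678, 0.0, 0.001]
ft_force: [0.4, 0.7, -1.0]
grip_width: 0.0478
grip_force: 72.3
[ 0.5334 -0.0359  0.0544]
```

View pics/m9.png

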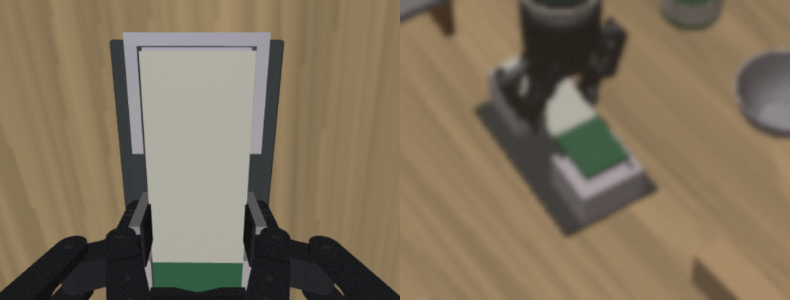

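The wrist half of the picture shows the tile just inside the wall outline: tile columns 140–257 against walls 124–270, with the far gap at rows 46–50. I have now viewed 12 pictures, over the limit of 10, so from here I use only numbers.

Run:
```python
from h import *
w=cam("wrist"); o=env.get_obs(); t=o["tcp_pos"]; th=np.radians(4.65); e=np.array([np.sin(th),np.cos(th)]); n=np.array([e[1],-e[0]])
im=w["img"]; hsv=cv2.cvtColor(im,cv2.COLOR_RGB2HSV);S,V=[hsv[...,i].astype(int) for i in (1,2)]; D=im.astype(int)[...,2]-im.astype(int)[...,0]
C=np.array([532.7,-37.8])
for r in (80,110,140,170):
    wall=np.flatnonzero((D[r]>2)&(V[r]>110)); wall=wall[(wall>140)&(wall<360)]
    ti=np.flatnonzero((D[r]<0)&(V[r]>130)&(S[r]<50)); ti=ti[(ti>165)&(ti<345)]
    f=lambda k,z:((plane(w,(k[0]-.5,r),z)+plane(w,(k[-1]+.5,r),z))[:2]*500, np.linalg.norm(plane(w,(k[0]-.5,r),z)-plane(w,(k[-1]+.5,r),z))*1000)
    a,wa=f(wall,.052); b,wb=f(ti,t[2]+.0124)
    print(r,"wall",a.round(1),round(wa,1),"tile",b.round(1),round(wb,1),"cross dev wall/tile",((a-C)@n).round(2),((b-C)@n).round(2))
col=im[30:80,253].astype(int); print([(30+i,int(c[2]-c[0]),int(c.sum())) for i,c in enumerate(col) if i%2==0])
np.save("pics/w9.npy",w,allow_pickle=True); print(t)
```

```text
80 wall [539.4  44.2] 69.7 tile [540.1  44.3] 50.7 cross dev wall/tile -0.01 0.7
110 wall [538.5  33.1] 70.0 tile [539.3  34.3] 50.6 cross dev wall/tile -0.0 0.72
140 wall [535.5  21.5] 65.5 tile [538.5  23.8] 50.6 cross dev wall/tile -2.01 0.75
170 wall [571.1   6.1] 0.4 tile [538.7  12.7] 52.8 cross dev wall/tile 34.71 1.88
[(30, -55, 363), (32, -54, 372), (34, -53, 370), (36, -54, 366), (38, -54, 371), (40, -55, 371), (42, -27, 411), (44, 11, 491), (46, 9, 489), (48, 9, 486), (50, 12, 489), (52, 9, 492), (54, 8, 490), (56, 8, 487), (58, 10, 487), (60, 4, 327), (62, 7, 446), (64, 2, 504), (66, -13, 513), (68, -12, 510), (70, -13, 514), (72, -11, 523), (74, -12, 515), (76, -12, 515), (78, -14, 520)]
[ 0.53336026 -0.03562932  0.05439975]
```

The tile is 0.7 mm off crosswise and about 1.8 mm too far in +y. I correct, then lower gently.

```bash
python3 -m creep '-0.5 -1 0 0 0 0;-0.8 -1.9 0 0 0 0;-0.8 -1.9 -3 0 0 0;-0.8 -1.9 -7 0 0 0;-0.8 -1.9 -11 0 0 0;-0.8 -1.9 -15 0 0 0;-0.8 -1.9 -17 0 0 0;-0.8 -1.9 -17 0 0 0'; python3 -m creep '0 0 -0.7 0 0 0;0 0 -1.4 0 0 0;0 0 -2 0 0 0;0 0 -2 0 0 0'
```

```text
time_s: 19.75
tcp_pos: [0.5312, -0.0375, 0.0356]
eef_rot: [0.735, 0.678, -0.001, -0.0]
ft_force: [0.0, -0.4, -1.3]
grip_width: 0.0479
grip_force: 72.3
time_s: 20.08
tcp_pos: [0.5318, -0.0374, 0.0343]
eef_rot: [0.735, 0.678, 0.0, 0.0]
ft_force: [-0.7, 0.0, -1.4]
grip_width: 0.0481
grip_force: 72.3
```

```bash
python3 -m creep '0 0 -0.6 0 0 0;0 0 -0.6 0 0 0;0 0 -0.6 0 0 0'; python3 -m creep '0 0 -0.6 0 0 0;0 0 -0.6 0 0 0;0 0 -0.6 0 0 0'
```

```text
time_s: 20.33
tcp_pos: [0.5319, -0.0375, 0.0338]
eef_rot: [0.735, 0.678, 0.0, 0.0]
ft_force: [0.6, -0.8, -0.8]
grip_width: 0.0483
grip_force: 72.3
time_s: 20.58
tcp_pos: [0.5319, -0.0374, 0.0337]
eef_rot: [0.735, 0.678, 0.0, -0.0]
ft_force: [-1.6, 0.0, 5.2]
grip_width: 0.0482
grip_force: 72.9
```

Contact at the floor height. I release, rise and check by numbers.

```bash
python3 -m creep '0 0 0.2 0 0 0;0 0 0.2 0 0 0;0 0 0.2 0 0 0;0 0 0.2 0 0 0;0 0 0.2 0 0 0;0 0 0.2 0 0 0' 1 40; python3 -m creep '0 0 10 0 0 0;0 0 35 0 0 0;0 0 70 0 0 0;0 -20 105 0 0 0;0 -60 140 0 0 0;0 -100 160 0 0 0;0 -140 160 0 0 0;0 -160 160 0 0 0;0 -160 160 0 0 0;0 -160 160 0 0 0'
python3 - <<'E'
from h import *
for n in ("top","wrist"):
    c=cam(n); im=c["img"]; hsv=cv2.cvtColor(im,cv2.COLOR_RGB2HSV);H,S,V=[hsv[...,i].astype(int) for i in range(3)]; D=im.astype(int)[...,2]-im.astype(int)[...,0]
    g=(H>55)&(H<90)&(S>100); t=((D<0)&(V>140)&(S<60))|g; wl=(D>2)&(V>110)&(S<45)
    if n=="top":
        box=np.zeros(t.shape,bool); box[165:222,220:302]=1; t&=box; wl&=box; g&=box
        print("saddles",rect(c,cv2.morphologyEx((wl|t).astype(np.uint8),cv2.MORPH_CLOSE,np.ones((1,61))),.052))
    t=cv2.morphologyEx(t.astype(np.uint8),cv2.MORPH_OPEN,np.ones((3,3)))
    print(n,"tile",rect(c,t,.046),"green",rect(c,g,.046))
    save(c,n+"10.png")
    if n=="top":
        a=cv2.absdiff(im,np.load("pics/top0.npy",allow_pickle=True).item()["img"]).max(2)
        for k,(u,v,r) in dict(jar=(231,108,16),cup=(150,121,18),bowl=(295,117,20),gcup=(354,114,17)).items(): print(k,"change",a[v-r:v+r,u-r:u+r].mean().round(1))
o=env.get_obs(); print(o["time_s"],o["tcp_pos"].round(3),o["ft_force"].round(1))
E
```

```text
time_s: 21.08
tcp_pos: [0.5317, -0.0375, 0.0333]
eef_rot: [0.735, 0.678, -0.0, 0.0]
ft_force: [0.2, -0.5, -0.6]
grip_width: 0.0857
grip_force: 0.0
time_s: 21.92
tcp_pos: [0.5311, -0.1999, 0.1943]
eef_rot: [0.736, 0.677, 0.0, 0.001]
ft_force: [-0.2, 0.8, -0.3]
grip_width: 0.0855
grip_force: 0.0
saddles (array([529.7, -38.2]), array([ 71.7, 190.5]), -4.74)
top tile (array([529. , -37.3]), array([ 52. , 169.2]), -4.66) green (array([524.7, -92.9]), array([47.4, 57.7]), -4.9)
jar change 19.4
cup change 18.9
bowl change 19.5
gcup change 18.0
wrist tile (array([527.8, -91.7]), array([48.9, 58.6]), -4.6) green (array([527.6, -91.7]), array([49.2, 58.6]), -4.6)
22.0167 [ 0.532 -0.196  0.193] [ 0.2  0.8 -0.4]
```

The tile is centred in the seat to within 1 mm, with equal yaw and full length at the seat height. The image change is the same around every bystander, so I check with phase correlation that it is lighting and not motion.

Run:
```python
from h import *
a=cv2.cvtColor(np.load("pics/top0.npy",allow_pickle=True).item()["img"],cv2.COLOR_RGB2GRAY).astype(np.float32); b=cv2.imread("pics/top10.png",0).astype(np.float32)
print("bg diff",(b-a)[330:380,20:120].mean(),(b-a)[10:40].mean())
for k,(u,v,r) in dict(jar=(231,108,24),cup=(150,121,24),bowl=(295,117,26),gcup=(354,114,24),brick=(386,247,30)).items():
    A,B=[x[v-r:v+r,u-r:u+r].copy() for x in (a,b)]; print(k,np.round(cv2.phaseCorrelate(A-A.mean(),B-B.mean(),cv2.createHanningWindow(A.shape[::-1],cv2.CV_32F)),2))
```

```text
bg diff 17.842 16.032877Traceback (most recent call last):
  File "<stdin>", line 5, in <module>
    return _wrapfunc(a, 'round', decimals=decimals, out=out)
    return _wrapit(obj, method, *args, **kwds)
    conv = _array_converter(obj)
ValueError: setting an array element with a sequence. The requested array has an inhomogeneous shape after 1 dimensions. The detected shape was (2,) + inhomogeneous part.
```

The background changed by the same 16–18 levels, so it is lighting drift and the bystanders have not moved. The robot is clear of everything, so I hand in.

```bash
python3 -c "
from h import *
print(env.sign_off())"
```

```text
the job is handed in; nothing more can be done
None
```

The job is handed in at about 22 s: the tile lies flat, same face up and within 1 mm of centre in the dark cradle, after resting on the small brick (centred lengthwise, perhaps 4 mm off across); it was never dropped, and the bystanders look unmoved going by a brightness comparison only (the phase-correlation check crashed), but I viewed 12 pictures against the limit of 10.

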